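# Stow the washed bearing set in the hasped case

### The arm

A 6-joint arm with a two-finger parallel gripper is mounted at the origin on the work surface. World frame = base frame: x ahead of the robot, y to its left, z up, the work surface at z = 0. Lengths are in m, angles in rad, forces in N, time in s.
With the tool pointing down it reaches from about 0.275 to 0.825 m from the base axis. Payload 5.2 kg.
Tool frame: the origin (TCP) lies midway between the tips of the shut fingers; the grasp point (between the pads) lies 19 mm behind it (r.grip_depth is the distance from the TCP to the grasp point, in m); x points along the fingers, y is the direction in which the jaws open and shut, and the axes are right-handed (so a half turn about x gives the same grasp; the last joint's range is limited). The gripper opens to 93 mm and grips with 3 to 60 N. Pads are 15 mm wide; open, the fingers measure 128 mm over their backs; the gripper's body (75 mm by 188 mm) begins 65 mm behind the grasp point.
Start: joints at [1.142, 0.259, 1.535, -0, 1.348, -0.203], TCP at [0.123, 0.536, 0.219] pointing down, gripper open.
Joint ranges: [-3.14, 3.14], [-0.91, 2.08], [0.19, 2.58], [-1.22, 4.36], [0.22, 2.71], [-3.12, 3.12]. Speed limits (rad/s): [2.57, 2.57, 3.14, 3.14, 3.14, 3.14].

### API

Orientations are given as [roll, pitch, yaw] about the fixed x, y, z axes, in that order (R = Rz(yaw) Ry(pitch) Rx(roll)).
In Python, from rig import r gives the robot as it stands. Calls block until the motion is done:
- r.move_pose(position, orientation): joint-space move of the TCP to a pose.
- r.line_to(position, feed=0.15, attitude=None, max_force=None): straight line of the TCP; attitude=None keeps the orientation; feed is the mean speed in m/s. With max_force (N) it stops when the force on the tool has changed by that much, and returns True; else False.
- r.move_j(angles): joint-space move.
- r.gripper_open() and r.close_gripper(grip_force=None): open the fingers fully, or close them until they stop; grip_force is the grip in N (None keeps the last).
- r.pause(seconds).
- r.solve_ik(position, orientation): joint angles nearest the present ones, or None.
- r.get_image(name): name is "scene" or "top" or "wrist"; returns a dict with "frame" (384x512x3 uint8, red, green, blue), "depth" (384x512 float32, m along the optical axis (not along the pixel's ray), 0 where there is no reading), "K" (3x3 intrinsics, pixels), "R" (3x3) and "t" (3): a world point X has camera coordinates R X + t. Camera axes: x right, y down, z forward; pixel columns grow to the right and rows downward; lengths in m; the calibration is good to about 2 mm. A picture is of the moment at which its call begins.
A pose or a line that the arm cannot do raises r.PlanningError and nothing moves.
- r.job_done(): hands the job in, once; it reports no verdict.
Trained networks look in the newest picture that a camera, given by its name, has taken for a name from the list of things; names that differ only in an ending like _2 or _b are one class to them, and where a whole thing is asked for, a point or a joint stands for the part that bears it (a point fixed in the world has none). Each returns a list of dicts, best first, with "score" (0 to 1); they miss things now and then, are a little off and sometimes report something else, mostly with a low value. They report only what shows in the picture. A call takes as long as a camera call. They do not tell look-alikes from the thing itself.
- r.look_for(camera, thing): "rect" ([centre column, centre row, width, height] in pixels, round what is visible of it).
- r.place_of(camera, thing): "centre" ([column, row] in pixels: a listed point, or the origin of a listed thing).
Readings, each from a call of its own:
- r.read_t(): time.
- r.read_q(): joint angles.
- r.read_joint_vel(): joint speeds.
- r.read_effort(): joint torques, N m.
- r.read_position(): TCP position.
- r.read_ee_rot(): TCP orientation.
- r.read_wrist_force(): force on the tool from outside, world axes, zero at the start.
- r.read_moment(): the same for the moment, N m.
- r.read_opening(): opening from 0.0 (shut) to 1.0 (fully open).
Only numpy, scipy, OpenCV 4.12 (cv2) and the standard library are available. Lean on these libraries where they do the work, as an engineer would, in place of code of your own. Each camera call takes 0.05 s, during which the arm holds its last target.

### The job

The washed bearing set is drying on the drainboard: swing the hasp off the green case's lid, open the lid, and stack the set squarely in the case's empty fixture pocket - the blue block at the bottom, then every brass shim that is lying out (one to three), then the red cap on top with its knob up. Then shut the lid fully and swing the hasp all the way back over its catch. Never lift the lid while the hasp is over the catch, do not disturb the finished set already sitting in the other pocket, and leave the tin, flask, mug and brush where they are.

Things in the scene. Friction and masses are not known exactly. Their poses are not given: they have to be found in the camera images.
- case: Green metal parts case, 190 (x) x 150 (y) x 72 mm high without its lid, walls 5 mm, fixed to the board. Origin: centre of its underside; z up, -x is its front (towards the robot), y to its left. Inside, two square pockets with black floors stand one behind the other on its centre line.
- pocket_front (a point): Centre of the floor of the front pocket, 46 mm in front of the case's middle, 10 mm above the board. A pocket is 54 mm square between eight yellow corner walls 38 mm high, which flare outward for 9 mm more above; the middle of each side has a 34 mm gap for a finger. Exactly one of the two pockets is empty.
- pocket_back (a point): Centre of the floor of the back pocket, 26 mm behind the case's middle, otherwise the same; a black block 42 mm high fills the space behind it. Along the case's y there are 38 mm clear between the corner walls and the case wall, but the two pockets' walls nearly touch along x: put parts in with the fingers closing along the case's y.
- lid (a joint): Lid angle, rad: 0 shut, 1.75 fully open (stop); it turns about the far top edge of the case (axis parallel to the case's y), its front edge rising. A stiff hinge: it stays at any angle; about 5 N at the pull moves it. Open it at least to 1.4 (80 degrees).
- lid_hinge (a point): Point on the lid's hinge axis, middle of the far top edge of the case, 72 mm above the board, 95 mm behind the case's middle.
- lid_pull (a point): Centre of the lid's black pull: a bar 26 mm long (along y), 12 mm thick, 22 mm in front of the lid's front edge, 45 mm left of the case's middle, 82 mm above the board when shut and 212 mm from the hinge. It can be pinched by its two ends, fingers closing along y. The lid is 8 mm thick, its top 80 mm above the board when shut.
- hasp (a joint): Hasp angle, rad: 0 lying flat back on the lid with its slot over the dark catch stud, about 1.2 standing up, 2.5 thrown forward towards the robot (stop). A light friction hinge (about 1 N at the pull): stays where it is left. The lid is free once it is past 1.6; nothing but care stops the lid from being lifted with the hasp on.
- hasp_hinge (a point): Point on the hasp's hinge axis (parallel to the case's y): 5 mm in front of the case's front face, 45 mm right (-y) of the middle, 83 mm above the board.
- hasp_pull (a point): Centre of the hasp's red pull: a bar 26 mm long (along y), 12 mm thick, wider than the 15 mm steel strap that carries it; 49 mm from the hinge axis, 101 mm above the board (21 mm above the lid) when the hasp is on. It can be pinched by its two ends, fingers closing along y.
- block: Blue metal bearing block, 50 x 50 x 16 mm high, 220 g. Origin: centre of its underside, z up, x and y along its sides.
- shim1: Brass shim, a square frame 50 x 50 x 6 mm with a 24 mm square window, 60 g, both faces alike. Origin: its centre (3 mm above its underside), z along its thickness, x and y along its sides. One to three of the shims are present.
- shim2: Brass shim, a square frame 50 x 50 x 6 mm with a 24 mm square window, 60 g, both faces alike. Origin: its centre (3 mm above its underside), z along its thickness, x and y along its sides. One to three of the shims are present.
- shim3: Brass shim, a square frame 50 x 50 x 6 mm with a 24 mm square window, 60 g, both faces alike. Origin: its centre (3 mm above its underside), z along its thickness, x and y along its sides. One to three of the shims are present.
- cap: Red cap disc, 49 mm diameter, 10 mm thick, with a white knob of 18 mm diameter and 12 mm height on top, 70 g. Origin: centre of the disc's underside, z up through the knob.
- set_front: A finished set (blue block, shim and cap bolted into one piece, 50 x 50 x 44 mm) sitting in the front pocket, or absent. Origin: centre of its underside. Leave it alone.
- set_back: The same finished set sitting in the back pocket, or absent (exactly one of the two is there).
- tin: Bystander: small bare steel tin, 54 mm diameter, 45 mm high, standing among the parts. Origin: centre of its underside.
- flask: Bystander: blue bottle, 68 mm diameter, 170 mm high. Origin: centre of its underside.
- mug: Bystander: yellow mug, 76 mm diameter, 85 mm high. Origin: centre of its underside.
- scrubber: Bystander: brush with a wooden handle, 200 mm long, lying flat on the board. Origin: its underside.
Mind the look-alikes: they are no part of the job. What is shaped like the shim2 but purple or turquoise is not meant. There is more than one size of the block; the one meant has the size given above.

How it is judged:
On the way, in this order (a step that is already met when the one before it is completed fails the run):
1. the hasp is swung off the catch (past 1.6 rad), lid still shut (value of joint hasp above 1.6 rad and value of joint lid below 0.1 rad), for 0.2 s.
2. the lid is open (past 1.35 rad) (value of joint lid above 1.35 rad), for 0.2 s.
3. the block sits flat on the floor of the empty pocket (((horizontal distance between block and pocket_front below 0.005 m and angle between the z axis of block and the z axis of case, either way round below 0.06 rad and angle between block's own z axis and vertical below 0.06 rad and z of block in the frame of pocket_front between -0.003 and 0.003 m) or (horizontal distance between block and pocket_back below 0.005 m and angle between the z axis of block and the z axis of case, either way round below 0.06 rad and angle between block's own z axis and vertical below 0.06 rad and z of block in the frame of pocket_back between -0.003 and 0.003 m))), for 0.2 s.
4. every shim present lies flat on the block in the same pocket (((horizontal distance between each of block, shim1, shim2, shim3 and pocket_front below 0.005 m and angle between the z axis of each of block, shim1, shim2, shim3 and the z axis of case, either way round below 0.06 rad and angle between block's own z axis and vertical below 0.06 rad and z of block in the frame of pocket_front between -0.003 and 0.003 m and z of shim1 in the frame of pocket_front between 0.016 and 0.035 m and z of shim2 in the frame of pocket_front between 0.016 and 0.035 m and z of shim3 in the frame of pocket_front between 0.016 and 0.035 m) or (horizontal distance between each of block, shim1, shim2, shim3 and pocket_back below 0.005 m and angle between the z axis of each of block, shim1, shim2, shim3 and the z axis of case, either way round below 0.06 rad and angle between block's own z axis and vertical below 0.06 rad and z of block in the frame of pocket_back between -0.003 and 0.003 m and z of shim1 in the frame of pocket_back between 0.016 and 0.035 m and z of shim2 in the frame of pocket_back between 0.016 and 0.035 m and z of shim3 in the frame of pocket_back between 0.016 and 0.035 m))), for 0.2 s.
5. the cap lies flat on the shims, knob up (((horizontal distance between each of block, shim1, shim2, shim3, cap and pocket_front below 0.005 m and angle between the z axis of each of block, shim1, shim2, shim3 and the z axis of case, either way round below 0.06 rad and angle between each of block, cap's own z axis and vertical below 0.06 rad and z of block in the frame of pocket_front between -0.003 and 0.003 m and z of shim1 in the frame of pocket_front between 0.016 and 0.035 m and z of shim2 in the frame of pocket_front between 0.016 and 0.035 m and z of shim3 in the frame of pocket_front between 0.016 and 0.035 m and z of cap in the frame of pocket_front between 0.019 and 0.037 m and z of each of shim1, shim2, shim3 in the frame of cap below -0.001 m) or (horizontal distance between each of block, shim1, shim2, shim3, cap and pocket_back below 0.005 m and angle between the z axis of each of block, shim1, shim2, shim3 and the z axis of case, either way round below 0.06 rad and angle between each of block, cap's own z axis and vertical below 0.06 rad and z of block in the frame of pocket_back between -0.003 and 0.003 m and z of shim1 in the frame of pocket_back between 0.016 and 0.035 m and z of shim2 in the frame of pocket_back between 0.016 and 0.035 m and z of shim3 in the frame of pocket_back between 0.016 and 0.035 m and z of cap in the frame of pocket_back between 0.019 and 0.037 m and z of each of shim1, shim2, shim3 in the frame of cap below -0.001 m))), for 0.2 s.
6. the lid is shut (under 0.05 rad), the hasp still off (value of joint lid below 0.05 rad and value of joint hasp above 0.6 rad), for 0.1 s.
7. the hasp is over the catch (under 0.15 rad) (value of joint hasp below 0.15 rad and value of joint lid below 0.05 rad), for 0.2 s.
At the end, for the whole second after the job is handed in: Block, all shims present and cap stacked in that order in the empty pocket, each within 5 mm of the pocket's centre and flat within 0.06 rad, knob up; lid shut (under 0.05 rad), hasp over its catch (under 0.15 rad); the finished set within 8 mm of where it was (all of step 7 and ((horizontal distance between each of block, shim1, shim2, shim3, cap and pocket_front below 0.005 m and angle between the z axis of each of block, shim1, shim2, shim3 and the z axis of case, either way round below 0.06 rad and angle between each of block, cap's own z axis and vertical below 0.06 rad and z of block in the frame of pocket_front between -0.003 and 0.003 m and z of shim1 in the frame of pocket_front between 0.016 and 0.035 m and z of shim2 in the frame of pocket_front between 0.016 and 0.035 m and z of shim3 in the frame of pocket_front between 0.016 and 0.035 m and z of cap in the frame of pocket_front between 0.019 and 0.037 m and z of each of shim1, shim2, shim3 in the frame of cap below -0.001 m) or (horizontal distance between each of block, shim1, shim2, shim3, cap and pocket_back below 0.005 m and angle between the z axis of each of block, shim1, shim2, shim3 and the z axis of case, either way round below 0.06 rad and angle between each of block, cap's own z axis and vertical below 0.06 rad and z of block in the frame of pocket_back between -0.003 and 0.003 m and z of shim1 in the frame of pocket_back between 0.016 and 0.035 m and z of shim2 in the frame of pocket_back between 0.016 and 0.035 m and z of shim3 in the frame of pocket_back between 0.016 and 0.035 m and z of cap in the frame of pocket_back between 0.019 and 0.037 m and z of each of shim1, shim2, shim3 in the frame of cap below -0.001 m)) and distance of each of set_front, set_back from where it was at the start of the episode below 0.008 m); the robot touches nothing.
It fails at once if the lid is lifted or left up while the hasp is over the catch (value of joint hasp below 0.6 rad and value of joint lid above 0.12 rad).
It fails at once if the finished set is taken out or displaced (distance of any of set_front, set_back from where it was at the start of the episode above 0.02 m).
It fails at once if a bystander is moved more than 40 mm (distance of any of tin, flask, mug, scrubber from where it was at the start of the episode above 0.04 m).
Of set_front, set_back only 1 to 1 are there at a start; the rules pass over those that are not, and their reading is None.
Of shim1, shim2, shim3 only 1 to 3 are there at a start; the rules pass over those that are not, and their reading is None.
At some moment in a run one of block, cap, shim1, shim2, shim3 may be knocked a few centimetres aside while the robot is not near it.
Once in a run the grip may slacken for a moment while it holds something.
It also fails if it takes over 210 s, if anything falls off the work surface, if the arm or the gripper's body presses on something with over 40 N, if the wrist force passes 120 N, or if a joint passes its speed limit or range.

## Working session

There is one attempt and no reset: what is moved stays moved. The work goes in short steps, each a Python script; the robot and the scene stay as the last script left them, time stands still between calls to the robot, and variables do not carry over. Pictures are saved under pics/ and viewed, and the job is handed in when it is done.

```bash
ls; mkdir -p pics; cat > h.py <<'E'
import numpy as np, cv2
from rig import r
def img(n,save=None):
    d=r.get_image(n)
    if save: cv2.imwrite('pics/'+save,cv2.cvtColor(d['frame'],cv2.COLOR_RGB2BGR))
    return d
def cloud(d):
    z=d['depth'];K=d['K'];v,u=np.mgrid[:z.shape[0],:z.shape[1]]
    P=np.stack([(u-K[0,2])/K[0,0]*z,(v-K[1,2])/K[1,1]*z,z],-1)
    W=(P-d['t'])@d['R']
    W[z<=0]=np.nan
    return W
def proj(d,X):
    c=d['R']@np.asarray(X)+d['t'];p=d['K']@c;return p[:2]/p[2]
def ray_z(d,px,z):
    k=np.linalg.inv(d['K'])@[px[0],px[1],1];o=-d['R'].T@d['t'];w=d['R'].T@k
    return o+w*(z-o[2])/w[2]
E
python3 - <<'E'
from h import *
for n in ['scene','top','wrist']:
    d=img(n,n+'0.png'); np.savez(n+'0.npz',**d); print(n,d['K'][0,0],(-d['R'].T@d['t']).round(3))
    for t in ['case','pocket_front','pocket_back','lid_pull','lid_hinge','hasp_hinge','hasp_pull','block','shim1','cap','set_front','tin','flask','mug','scrubber']:
        print(t,[( [round(float(x)) for x in k['centre']],round(k['score'],2)) for k in r.place_of(n,t)[:6]])
print(r.read_t(), r.read_ee_rot())
E
```

```text
pics
scene 439.6726650609997 [ 1.514 -0.065  0.783]
case [([327, 232], 0.96), ([302, 188], 0.51)]
pocket_front []
pocket_back []
lid_pull [([332, 180], 0.58)]
lid_hinge [([339, 235], 0.76)]
hasp_hinge []
hasp_pull [([199, 247], 0.66), ([308, 193], 0.51)]
block [([171, 223], 0.78), ([132, 229], 0.65), ([164, 245], 0.58)]
shim1 [([207, 219], 0.79), ([200, 246], 0.74), ([244, 223], 0.49), ([225, 199], 0.45)]
cap [([178, 196], 0.73)]
set_front [([340, 235], 0.43)]
tin []
flask [([95, 230], 0.89)]
mug []
scrubber [([125, 191], 0.66)]
top 383.92225654188996 [ 0.366 -0.059  1.099]
case [([191, 169], 0.64), ([343, 232], 0.3)]
pocket_front []
pocket_back [([343, 159], 0.52), ([406, 245], 0.29)]
lid_pull [([174, 205], 0.82)]
lid_hinge [([185, 131], 0.88), ([204, 178], 0.17)]
hasp_hinge [([204, 195], 0.44)]
hasp_pull [([202, 179], 0.61), ([173, 206], 0.43)]
block [([200, 177], 0.73), ([336, 192], 0.63), ([375, 181], 0.47), ([192, 167], 0.25)]
shim1 [([302, 156], 0.75), ([287, 231], 0.54), ([302, 192], 0.52), ([269, 192], 0.48)]
cap [([343, 229], 0.64)]
set_front []
tin [([341, 157], 0.75)]
flask [([202, 178], 0.65), ([413, 181], 0.63)]
mug [([111, 171], 0.96), ([204, 180], 0.34)]
scrubber [([407, 245], 0.75)]
wrist 279.1780115768999 [0.058 0.55  0.383]
case []
pocket_front []
pocket_back []
lid_pull []
lid_hinge []
hasp_hinge []
hasp_pull []
block []
shim1 []
cap []
set_front []
tin []
flask []
mug []
scrubber []
2.4 [-2.64042959  1.57076448 -2.86618788]
```

View pics/scene0.png

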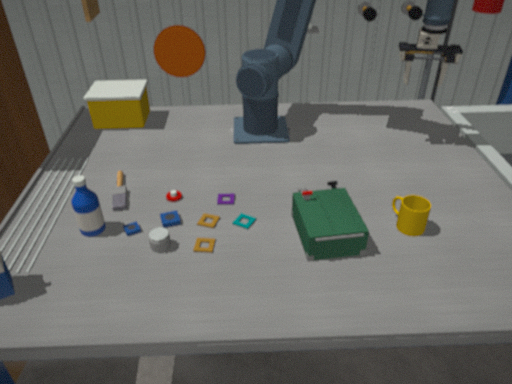

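View pics/top0.png

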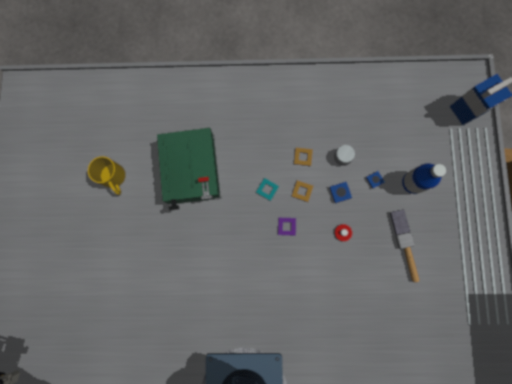

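```bash
python3 - <<'E'
import cv2
a=cv2.imread('pics/top0.png')[110:270,240:440]
cv2.imwrite('pics/topc.png',cv2.resize(a,None,fx=4,fy=3.75,interpolation=2))
E
```

```text
(no output)
```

View pics/topc.png

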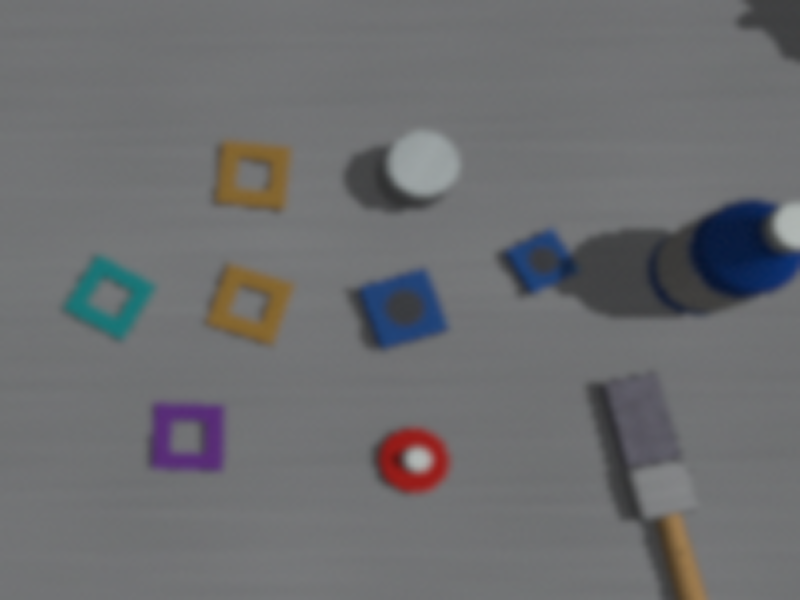

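In the top view there are two brass shims at (302,157) and (302,191), the 50 mm block at (341,192), and the cap, knob up, at (343,232). The look-alikes are a smaller block at (375,180), a turquoise frame at (267,189) and a purple frame at (286,226). The case is at (187,165), with the hasp at (203,185) and the lid pull at (174,205).

```bash
cat >> h.py <<'E'
def masks(d):
    h=cv2.cvtColor(d['frame'],cv2.COLOR_RGB2HSV);H,S,V=h[...,0].astype(int),h[...,1],h[...,2]
    return dict(brass=(H>8)&(H<28)&(S>120)&(V>70),blue=(H>100)&(H<125)&(S>130)&(V>60),red=((H<7)|(H>172))&(S>140)&(V>80),green=(H>60)&(H<88)&(S>80)&(V>30),white=(S<40)&(V>160))
def comps(m,amin=30):
    n,l,s,c=cv2.connectedComponentsWithStats(m.astype(np.uint8))
    return [(l==i) for i in range(1,n) if s[i,4]>=amin]
def rect_of(W,m):
    p=W[m];p=p[np.isfinite(p[:,0])]
    (cx,cy),(w,h),a=cv2.minAreaRect((p[:,:2]*1000).astype(np.float32))
    return np.array([cx,cy])/1000,(round(w,1),round(h,1)),a,np.median(p[:,2]),len(p)
E
python3 - <<'E'
from h import *
for cam in ['top','scene']:
    d=dict(np.load(cam+'0.npz'));W=cloud(d);M=masks(d)
    # plane bias check
    g=W[300:330,60:200] if cam=='top' else W[280:300,200:400]; print('table z',np.nanmedian(g[...,2]))
    for k in ['brass','blue','red','green']:
        for m in comps(M[k]):
            v,u=np.nonzero(m);R=rect_of(W,m)
            if k=='green':
                m=m&(abs(W[...,2]-.08)<.006);R=rect_of(W,m)
            print(cam,k,u.mean().round(),v.mean().round(),R[0].round(4),R[1],round(R[2],1),R[3].round(4),R[4])
E
```

```text
table z 2.6937066952633524e-05
top brass 303.0 156.0 [ 0.6454 -0.1784] (47.1, 45.9) 85.2 0.0069 167
top brass 509.0 155.0 [ 0.7211 -1.0201] (39.6, 114.6) 47.9 -0.4164 67
top brass 106.0 173.0 [0.5973 0.3845] (129.9, 76.9) 62.8 0.0501 876
top brass 302.0 191.0 [ 0.5438 -0.1729] (46.3, 46.1) 70.5 0.0063 178
top brass 411.0 265.0 [ 0.3338 -0.4631] (85.4, 13.4) 10.4 0.0193 143
top blue 487.0 84.0 [ 0.7977 -0.65  ] (23.7, 70.7) 31.7 0.1411 220
top blue 497.0 97.0 [ 0.7606 -0.6721] (26.6, 74.0) 27.4 0.1409 267
top blue 425.0 167.0 [ 0.5836 -0.4808] (16.3, 31.6) 33.3 0.119 63
top blue 427.0 180.0 [ 0.5484 -0.4852] (55.2, 33.3) 68.5 0.1205 234
top blue 374.0 179.0 [ 0.5729 -0.3812] (34.5, 36.1) 26.8 0.0131 112
top blue 340.0 192.0 [ 0.537  -0.2802] (46.5, 47.1) 16.1 0.0167 199
top red 203.0 179.0 [0.5624 0.1005] (11.4, 28.4) 1.7 0.1079 39
top red 342.0 232.0 [ 0.4227 -0.2838] (46.1, 42.1) 89.7 0.0103 163
top green 186.0 164.0 [0.6107 0.1472] (187.7, 149.6) 6.7 0.0805 3418
table z -0.00048569201340061127
scene brass 89.0 9.0 [-0.4809 -0.693 ] (17.4, 146.5) 89.0 0.346 123
scene brass 179.0 51.
[... 456 characters left out ...]
 83.8 0.0051 185
scene blue 508.0 94.0 [-0.4326  1.2043] (90.7, 25.5) 2.1 -0.0688 142
scene blue 84.0 200.0 [ 0.584  -0.4815] (38.7, 61.5) 16.5 0.1128 504
scene blue 170.0 219.0 [ 0.5404 -0.2763] (52.2, 48.1) 16.9 0.0148 168
scene blue 132.0 229.0 [ 0.5774 -0.377 ] (40.2, 36.7) 30.0 0.0108 95
scene blue 94.0 232.0 [ 0.5879 -0.4753] (22.6, 59.3) 28.4 0.013 77
scene blue 5.0 285.0 [ 0.7947 -0.6201] (18.0, 35.6) 66.2 0.0334 220
scene red 487.0 6.0 [-0.457   0.9986] (109.4, 55.2) 60.9 0.3303 343
scene red 174.0 197.0 [ 0.4303 -0.2779] (41.2, 42.8) 21.9 0.009 85
scene red 307.0 193.0 [0.55   0.1031] (21.1, 46.2) 83.3 0.1056 33
scene green 328.0 223.0 [0.6138 0.1506] (196.2, 148.3) 6.5 0.0795 2480
```

```bash
cat >> h.py <<'E'
from scipy.spatial.transform import Rotation as Ro
import json,os
CASE=np.array([0.6122,0.1485]);YAW=np.deg2rad(6.6)
if os.path.exists('case.json'):
    _c=json.load(open('case.json'));CASE=np.array(_c[:2]);YAW=_c[2]
def cw(x,y,z):  # case->world
    c,s=np.cos(YAW),np.sin(YAW);return np.array([CASE[0]+c*x-s*y,CASE[1]+s*x+c*y,z])
def down(yaw,tilt=0):
    """tool down, jaw axis along world dir yaw+90deg (i.e. y of a thing with that yaw). tilt: rotates tool about jaw axis"""
    c,s=np.cos(yaw),np.sin(yaw)
    x=np.array([0,0,-1.]);y=np.array([-s,c,0])
    R=np.stack([x,y,np.cross(x,y)],1)
    R=Ro.from_rotvec(tilt*y).as_matrix()@R
    return list(Ro.from_matrix(R).as_euler('xyz'))
def q_ok(p,o): return r.solve_ik(list(p),o)
E
python3 - <<'E'
from h import *
q=r.read_q()
for yaw in [YAW,YAW+np.pi]:
    for p in [cw(-51,0,0)*0+cw(-.051,-.045,.23),cw(-.051,-.045,.09),cw(-.147,-.045,.09),cw(.1,.045,.27),cw(.026,0,.03)]:
        s=r.solve_ik(list(p),down(yaw)); print(round(yaw,2),p.round(3),None if s is None else np.round(s,2))
r.move_pose(list(cw(-.075,-.045,.26)),down(YAW))
d=img('wrist','w1.png');np.savez('w1.npz',**d);print((-d['R'].T@d['t']).round(3),r.read_position(),r.read_t())
for t in ['hasp_pull','lid_pull','hasp_hinge']:
    print(t,r.place_of('wrist',t))
E
```

```text
0.12 [0.567 0.098 0.23 ] [-0.02  0.3   1.46  0.    1.39 -1.71]
0.12 [0.567 0.098 0.09 ] [-0.02  0.42  1.64 -0.    1.08 -1.71]
0.12 [0.471 0.087 0.09 ] [-0.05  0.27  1.88 -0.    1.   -1.74]
0.12 [0.706 0.205 0.27 ] [ 0.13  0.59  0.91 -0.    1.64 -1.56]
0.12 [0.638 0.151 0.03 ] [ 0.06  0.61  1.48 -0.    1.05 -1.62]
3.26 [0.567 0.098 0.23 ] [-0.02  0.3   1.46  0.    1.39  1.43]
3.26 [0.567 0.098 0.09 ] [-0.02  0.42  1.64 -0.    1.08  1.43]
3.26 [0.471 0.087 0.09 ] [-0.05  0.27  1.88 -0.    1.    1.4 ]
3.26 [0.706 0.205 0.27 ] [ 0.13  0.59  0.91 -0.    1.64  1.59]
3.26 [0.638 0.151 0.03 ] [ 0.06  0.61  1.48 -0.    1.05  1.52]
[0.476 0.087 0.425] [0.54259886 0.096095   0.25996846] 4.6333
hasp_pull [{'centre': [260.5, 196.1], 'score': 0.82}]
lid_pull [{'centre': [332.1, 143.3], 'score': 0.69}]
hasp_hinge [{'centre': [260.4, 159.1], 'score': 0.88}, {'centre': [76.8, 150.7], 'score': 0.26}, {'centre': [7.0, 200.6], 'score': 0.17}]<sys>:0: UserWarning: Gimbal lock detected. Setting third angle to zero since it is not possible to uniquely determine all angles.
```

View pics/w1.png

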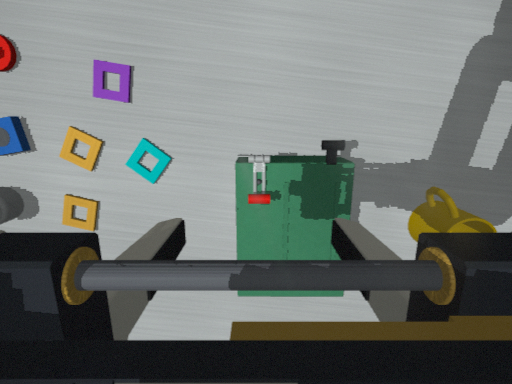

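The wrist view shows the red hasp pull at (260,197), the hasp hinge at (260,158) and the lid pull at (332,146). Next I'll locate them and fit the case pose.

```bash
python3 - <<'E' 2>/dev/null
from h import *
d=dict(np.load('w1.npz'));W=cloud(d);M=masks(d)
m=M['green']&(abs(W[...,2]-.08)<.008); 
for m in comps(m,300):
    print('lid',rect_of(W,m))
m=M['red']; m[:, :200]=0
for c in comps(m,20): print('hasp',rect_of(W,c))
v=d['frame'].max(2)
k=(v<60)&(W[...,2]>.06)&(W[...,2]<.1);k[:130]=0;k[175:]=0;k[:,:310]=0;k[:,350:]=0
print('pull',rect_of(W,k&(np.mgrid[:384,:512][0]<152)))
print('exp hasp pull',cw(-.0544,-.045,.101),'lid pull',cw(-.117,.045,.082))
print('px',ray_z(d,(260,197),.107),ray_z(d,(332.5,145.5),.088))
# corners of lid via front edge
top=dict(np.load('top0.npz'));print('tophasp',ray_z(top,(203,179),.107))
E
```

```text
lid (array([0.58217468, 0.14640698]), (136.5, 148.7), 6.781429290771484, np.float64(0.07865661488639096), 9781)
lid (array([0.70130756, 0.1600569 ]), (8.9, 146.6), 6.932422637939453, np.float64(0.07847272769342464), 523)
hasp (array([0.56315387, 0.0999109 ]), (11.4, 27.6), 4.886951923370361, np.float64(0.10581719387676641), 210)
pull (array([0.49271014, 0.18041405]), (12.6, 26.0), 6.914914608001709, np.float64(0.08576293168313527), 211)
exp hasp pull [0.56333269 0.09754564 0.101     ] lid pull [0.49080321 0.17975413 0.082     ]
px [0.56007499 0.1000224  0.107     ] [0.49168972 0.17902435 0.088     ]
tophasp [0.56240397 0.09720639 0.107     ]
```

```bash
sed -i '1i import warnings;warnings.filterwarnings("ignore")' h.py; echo '[0.6125,0.1497,0.1187]'>case.json; cat >> h.py <<'E'
def st(*a): print(*a,'t',round(r.read_t(),1),'pos',np.round(r.read_position(),4),'F',np.round(r.read_wrist_force(),1),'op',round(r.read_opening()*93,1))
E
python3 - <<'E'
from h import *
p=np.array([.5632,.0995,.09])
r.move_pose([p[0],p[1],.16],down(YAW))
print(r.line_to(list(p),.08,max_force=8)); st('at')
r.close_gripper(12); st('closed')
# arc
hx=-.100;hz=.083;R=.049
cx0=(np.array([p[0],p[1]])-CASE); 
a0=.376; hc=cw(hx,-.045,hz)
fwd=np.array([np.cos(YAW),np.sin(YAW)])
# use actual lateral y from p, hinge placed R*cos back
base=p[:2]-fwd*R*np.cos(a0); dz=p[2]-R*np.sin(a0)
for th in np.arange(.2,2.31,.2):
    a=a0+th; q=base+fwd*R*np.cos(a); z=dz+R*np.sin(a)
    try: f=r.line_to([q[0],q[1],z],.08,max_force=15)
    except Exception as e: print(e);break
    if f: st('force',th); break
st('end')
d=img('wrist','w2.png');img('scene','s2.png')
E
```

```text
False
at t 6.3 pos [0.5637 0.0995 0.0905] F [ 0.7 -1.   0.4] op 92.8
closed t 7.3 pos [0.5632 0.0993 0.09  ] F [ 0.1 -1.6  0.3] op 25.7
end t 10.4 pos [0.4764 0.0893 0.098 ] F [-2.6 -1.   1.7] op 25.5
```

View pics/w2.png

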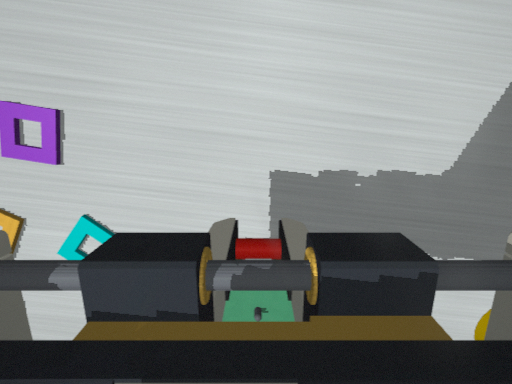

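```bash
cat > lid.py <<'E'
from h import *
r.gripper_open()
p=r.read_position(); r.line_to([p[0],p[1],.17],.15)
P=np.array([.4922,.1800,.082-.013])
r.move_pose([P[0],P[1],.15],down(YAW)); img('wrist','w3.png')
print(r.place_of('wrist','hasp_pull')[:1])
print(r.line_to(list(P),.08,max_force=8)); st('at')
r.close_gripper(25); st('closed')
fwd=np.array([np.cos(YAW),np.sin(YAW)]);R=.212;a0=.047
base=P[:2]+fwd*R*np.cos(a0);dz=P[2]-R*np.sin(a0)
for th in np.arange(.1,1.61,.1):
    a=a0+th;q=base-fwd*R*np.cos(a);z=dz+R*np.sin(a)
    if r.line_to([q[0],q[1],z],.12,max_force=25): st('force',th);break
    if round(th*10)%4==0: st(round(th,1))
st('end');img('scene','s3.png')
E
python3 lid.py
```

```text
[{'centre': [137.5, 187.9], 'score': 0.61}]
False
at t 14.0 pos [0.4927 0.1801 0.0695] F [ 0.8 -0.1 -0.1] op 92.8
closed t 15.0 pos [0.492  0.1817 0.069 ] F [-0.6  7.4 -0.3] op 25.5
0.4 t 16.3 pos [0.512  0.184  0.1509] F [-1.5  5.2  0.5] op 25.6
0.8 t 17.6 pos [0.563  0.1898 0.2185] F [-1.   5.8  2.2] op 25.6
1.2 t 18.9 pos [0.6361 0.1982 0.2606] F [-0.1  6.   2.3] op 25.5
1.6 t 20.2 pos [0.7198 0.2077 0.2715] F [1.9 4.6 4.4] op 26.1
end t 20.2 pos [0.7198 0.2077 0.2715] F [1.9 4.6 4.4] op 26.1
```

View pics/s3.png

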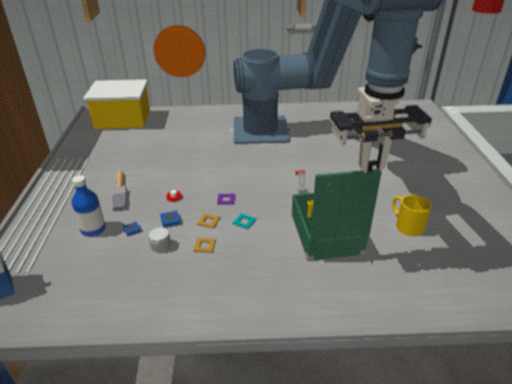

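View pics/w3.png

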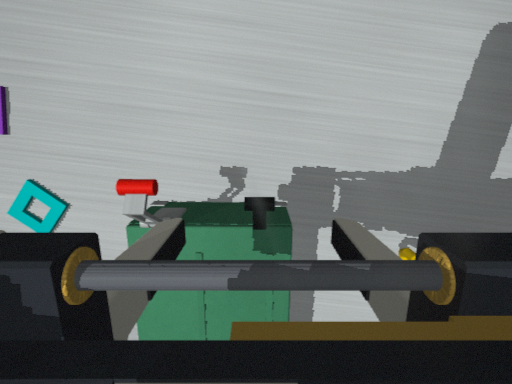

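```bash
python3 - <<'E'
from h import *
r.gripper_open(); p=r.read_position()
r.line_to([p[0],p[1],.33],.2); st()
r.move_pose(list(cw(-.03,0,.31)),down(YAW))
d=img('wrist','w4.png');np.savez('w4.npz',**d)
for t in ['pocket_front','pocket_back','set_front','lid_hinge']: print(t,[(k['centre'],k['score']) for k in r.place_of('wrist',t)])
for t in [(-.046,0,.01),(.026,0,.01)]: print(proj(d,cw(*t)).round(1))
d=img('top','t4.png');np.savez('t4.npz',**d)
a=cv2.imread('pics/w4.png')[100:270,160:360];cv2.imwrite('pics/w4c.png',cv2.resize(a,None,fx=3.5,fy=3.5))
E
```

```text
t 21.9 pos [0.7188 0.207  0.3307] F [-0.1  0.5  0.3] op 92.9
pocket_front []
pocket_back [([258.0, 197.4], 0.67)]
set_front [([258.3, 157.4], 0.59), ([66.6, 179.5], 0.53)]
lid_hinge [([259.7, 252.7], 0.95)]
[258.2 154.7]
[258.1 196.7]
```

View pics/w4c.png

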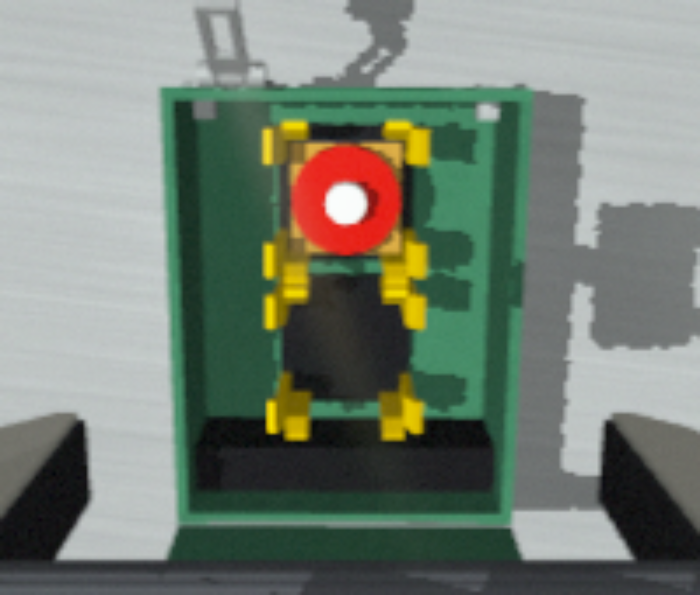

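View pics/t4.png

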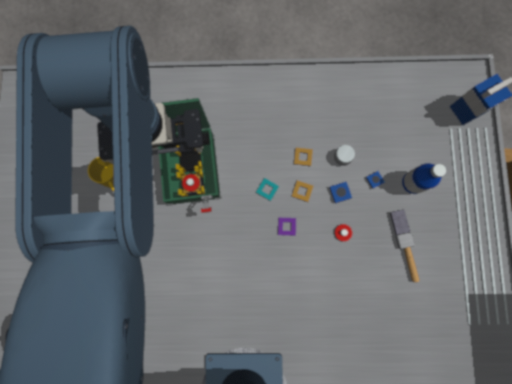

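The front pocket, at crop (345,200), holds the finished set. The back pocket, with its black floor at crop (345,335), is empty, and the lid stands open. I'll refine the pocket centre from this view.

```bash
python3 - <<'E'
from h import *
d=dict(np.load('w4.npz'));W=cloud(d);f=cv2.cvtColor(d['frame'],cv2.COLOR_RGB2HSV).astype(int)
L=lambda X:(np.stack([(X[...,0]-CASE[0])*np.cos(YAW)+(X[...,1]-CASE[1])*np.sin(YAW),-(X[...,0]-CASE[0])*np.sin(YAW)+(X[...,1]-CASE[1])*np.cos(YAW),X[...,2]],-1))
C=L(W)*1000
yel=(f[...,0]>18)&(f[...,0]<34)&(f[...,1]>170)&(f[...,2]>100)&(abs(C[...,0])<90)&(abs(C[...,1])<60)
P=C[yel];print(len(P));print('yellow x',np.percentile(P[:,0],[0,1,99,100]).round(1),'y',np.percentile(P[:,1],[0,1,99,100]).round(1),'z',np.percentile(P[:,2],[1,99]).round(1))
T=P[P[:,2]>50];print('flare top y',T[:,1].min(),T[:,1].max(),'x',T[:,0].min(),T[:,0].max())
g=masks(d)['green']&(C[...,2]>68)&(C[...,2]<77)&(abs(C[...,0])<110)
print(rect_of(W,g)); G=C[g];print(np.percentile(G[:,1],[0,1,99,100]),np.percentile(G[:,0],[0,1,99,100]))
# black floor
k=(f[...,2]<70)&(C[...,2]<14)&(C[...,2]>5)&(abs(C[...,1])<40)&(C[...,0]>-10)&(C[...,0]<60)
print(rect_of(W,k),np.percentile(C[k],[2,98],axis=0).round(1))
wl=rect_of(W,masks(d)['red']&(abs(C[...,0]+46)<40)&(abs(C[...,1])<40)); print('set cap',wl, cw(-.046,0,0))
E
```

```text
1092
yellow x [-80.  -79.9  62.2  68.9] y [-49.2 -35.5  39.2  39.6] z [ 3.5 56.7]
flare top y -49.16799454841158 34.85664171486765 x -80.02348613402619 62.10018489780569
(array([0.61329089, 0.14991495]), (190.8, 148.9), 6.730858325958252, np.float64(0.0706336147030887), 1503)
[-74.35087356 -74.0785619   74.23759716  74.62183737] [-94.52341738 -94.47411077  95.82871879  96.18739907]
(array([0.63887689, 0.1527574 ]), (63.4, 61.9), 8.15865707397461, np.float64(0.008586694318577224), 1047) [[ -3.2 -27.8   6.8]
 [ 55.9  29.1  10.3]]
set cap (array([0.56717462, 0.1454959 ]), (48.7, 46.1), 53.015193939208984, np.float64(0.04065047142837708), 630) [0.56682368 0.14425261 0.        ]
```

```bash
echo '[0.6132,0.1503,0.1178]'>case.json; cat >> h.py <<'E'
def locate(col,approx,top,tag,z=.2,yaw=0,maxd=.06,half=.026):
    c,s=np.cos(yaw),np.sin(yaw)
    r.move_pose([approx[0]-.02*c,approx[1]-.02*s,z],down(yaw))
    d=img('wrist',tag+'.png');np.savez(tag+'.npz',**d)
    W=cloud(d);m=masks(d)[col]&(W[...,2]>top-.005)&(W[...,2]<top+.006)
    m&=np.hypot(W[...,0]-approx[0],W[...,1]-approx[1])<maxd
    best=None
    for k in comps(m,60):
        v,u=np.nonzero(k)
        X=np.array([ray_z(d,(a,b),top)[:2] for a,b in zip(u,v)])
        (cx,cy),(w,h),a=cv2.minAreaRect((X*1000).astype(np.float32))
        print(tag,np.round([cx,cy],1),'size',round(w,1),round(h,1),'ang',round(a,1),'px',u.mean().round(),v.mean().round(),len(u))
        if best is None or len(u)>best[3]: best=(np.array([cx,cy])/1000,a,(w,h),len(u))
    return best,d
def fold(a,ref=0):  # deg -> rad nearest ref mod 90
    a=np.deg2rad(a);return a-np.round((a-ref)/(np.pi/2))*np.pi/2
E
python3 - <<'E'
from h import *
b,d=locate('blue',(.5385,-.2785),.016,'blk1')
print(fold(b[1]));st()
E
```

```text
blk1 [ 537.3 -280.1] size 49.6 48.4 ang 16.6 px 257.0 190.0 1033
0.28946260743769764
t 24.5 pos [ 0.5192 -0.2775  0.2005] F [-0.8  0.6 -0.6] op 93.4
```

View pics/blk1.png

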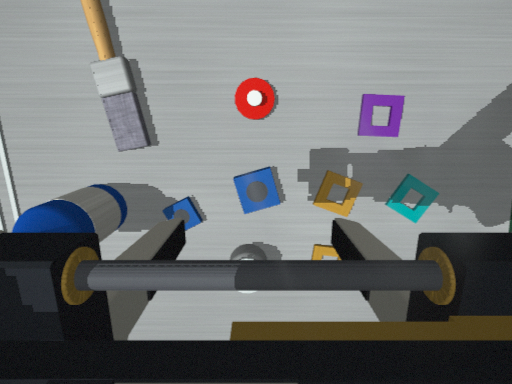

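The block candidates are the one at (257,190), measured 49.6 x 48.4 mm, and the smaller one at (183,213), about 35 mm. The one at (257,190) matches the 50 mm size, and the enlarged top crop confirms it.

```bash
cat >> h.py <<'E'
def grasp(xy,yaw,tz,F,lift=.17):
    r.gripper_open() if r.read_opening()<.95 else None
    r.move_pose([xy[0],xy[1],.09],down(yaw))
    print('hit',r.line_to([xy[0],xy[1],tz],.08,max_force=8))
    r.close_gripper(F); st('closed')
    p=r.read_position()
    r.line_to([p[0],p[1],lift],.15); st('lifted')
E
python3 - <<'E'
from h import *
b=np.array([.5373,-.2801])
grasp(b,.289,.004,30)
img('wrist','g1.png')
E
```

```text
hit False
closed t 27.0 pos [ 0.5373 -0.2801  0.004 ] F [-0.7  0.1  0.4] op 49.5
lifted t 28.3 pos [ 0.5367 -0.2796  0.1688] F [-0.9 -0.4 -2.9] op 49.7
```

View pics/g1.png

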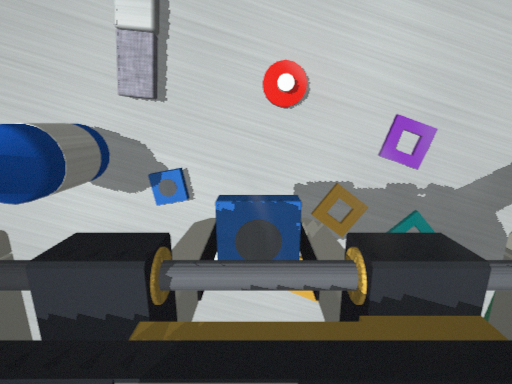

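```bash
cat >> h.py <<'E'
def over(z=.16):
    P=cw(.026,0,z); r.move_pose(list(P),down(YAW)); return P
def insert(ztcp,dx=0,dy=0,mf=12):
    P=cw(.026+dx,dy,.16)
    r.line_to([P[0],P[1],.085],.12); st('above')
    f=r.line_to([P[0],P[1],ztcp],.04,max_force=mf); st('ins',f); return f
E
python3 - <<'E'
from h import *
over(); st('over'); d=img('wrist','o1.png'); np.savez('o1.npz',**d)
E
```

```text
over t 30.0 pos [0.6393 0.1521 0.16  ] F [ 0.4  0.1 -2.2] op 50.1
```

View pics/o1.png

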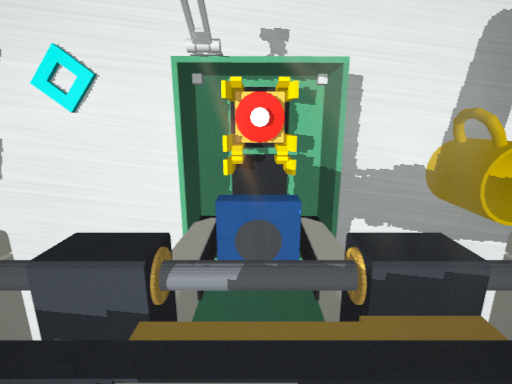

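```bash
python3 - <<'E'
from h import *
f=insert(.0135)
img('wrist','o2.png')
E
```

```text
above t 30.8 pos [0.6397 0.1532 0.0857] F [ 1.   0.6 -3.1] op 49.8
ins False t 32.7 pos [0.639  0.1534 0.014 ] F [-2.3  0.1  2.6] op 49.9
```

View pics/o2.png

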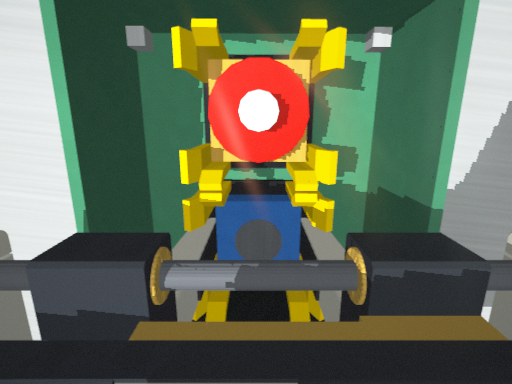

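```bash
python3 - <<'E'
from h import *
r.gripper_open(); p=r.read_position(); r.line_to([p[0],p[1],.1],.15); r.line_to(list(cw(.0,0,.24)),.25)
d=img('wrist','o3.png');np.savez('o3.npz',**d);st()
W=cloud(d);m=masks(d)['blue'];m&=np.hypot(*(np.moveaxis(W[...,:2],-1,0)-cw(.026,0,0)[:2,None,None]))<.05
print(rect_of(W,m),cw(.026,0,0)); print(W[m][:,2].std())
E
```

```text
t 35.1 pos [0.6122 0.1502 0.2372] F [ 0.1 -0.  -0.3] op 93.0
(array([0.63844415, 0.15334148]), (53.6, 51.8), 7.415706157684326, np.float64(0.02453756256884983), 977) [0.63901981 0.15335572 0.        ]
0.00313644158215743
```

View pics/o3.png

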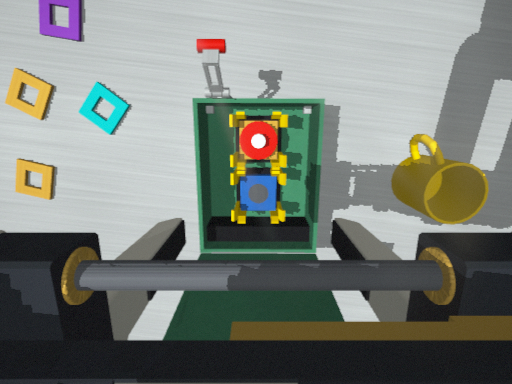

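The block sits square in the back pocket at (258,192), with its top at about z = 0.025. Next are the shims.

```bash
python3 - <<'E'
from h import *
b,d=locate('brass',(.5445,-.1705),.006,'sh1')
a=fold(b[1],-.35+np.pi/2); print('yaw',a)
if abs(b[2][0]-49)<4 and abs(b[2][1]-49)<4:
    for y in (a,a-np.pi): print(np.round(r.solve_ik([*b[0],.09],down(y)),2))
    grasp(b[0],a,.0015,20)
    img('wrist','g2.png')
E
```

```text
sh1 [ 543.9 -171.8] size 48.8 49.5 ang 70.2 px 257.0 189.0 1012
yaw 1.225367821812861
[-0.5   0.41  1.65  0.    1.08  2.99]
[-0.5   0.41  1.65  0.    1.08 -0.16]
hit False
closed t 42.6 pos [ 0.5439 -0.1718  0.0015] F [-0.3  0.9  1.1] op 49.6
lifted t 43.9 pos [ 0.5433 -0.1714  0.169 ] F [-0.9 -0.8 -0.7] op 49.9
```

View pics/g2.png

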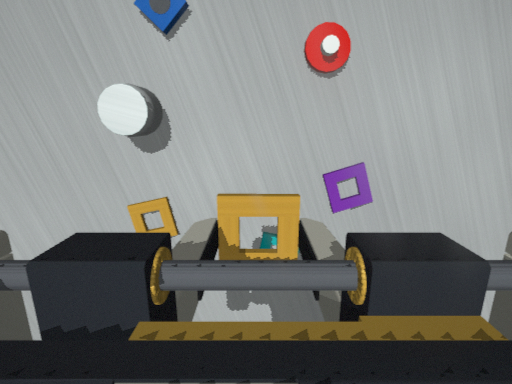

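```bash
cat >> h.py <<'E'
def after(tag,col):
    r.gripper_open(); p=r.read_position(); r.line_to([p[0],p[1],.1],.15); r.line_to(list(cw(.0,0,.24)),.25)
    d=img('wrist',tag+'.png');np.savez(tag+'.npz',**d);st()
    W=cloud(d);m=masks(d)[col];m&=np.hypot(*(np.moveaxis(W[...,:2],-1,0)-cw(.026,0,0)[:2,None,None]))<.03
    print(rect_of(W,m),cw(.026,0,0))
    cv2.imwrite('pics/'+tag+'c.png',cv2.resize(cv2.cvtColor(d['frame'],cv2.COLOR_RGB2BGR)[80:260,170:350],None,fx=3,fy=3))
E
python3 - <<'E'
from h import *
print(np.round(r.solve_ik(list(cw(.026,0,.16)),down(YAW)),2))
over(); st('over'); f=insert(.027,mf=10); img('wrist','o4.png')
E
```

```text
[ 0.07  0.49  1.34 -0.    1.31 -1.62]
over t 47.8 pos [0.639  0.1532 0.16  ] F [ 0.4  0.3 -0.6] op 49.9
above t 48.6 pos [0.6396 0.1534 0.0856] F [-0.3 -0.3 -1.6] op 49.7
ins False t 50.2 pos [0.6389 0.1534 0.0275] F [-2.8 -1.   5.4] op 49.7
```

View pics/o4.png

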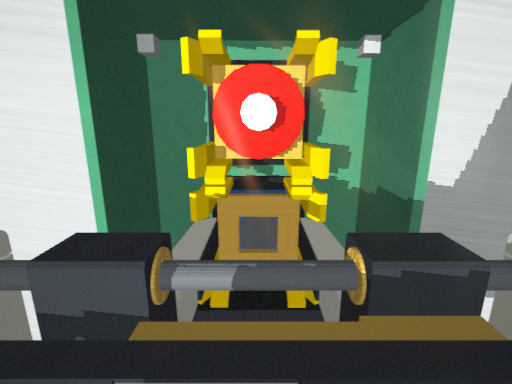

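```bash
python3 - <<'E'
from h import *
after('o5','brass')
b,d=locate('brass',(.646,-.177),.006,'sh2')
a=fold(b[1]); print('yaw',a)
E
```

```text
t 52.5 pos [0.6121 0.1502 0.2372] F [-0.4  0.4 -0.3] op 92.9
(array([0.63851044, 0.15370314]), (49.4, 51.4), 6.727297306060791, np.float64(0.03052369095078988), 963) [0.63901981 0.15335572 0.        ]
sh2 [ 682.4 -167.7] size 48.5 48.8 ang 82.9 px 263.0 215.0 846
yaw -0.12416575792525486
```

View pics/o5c.png

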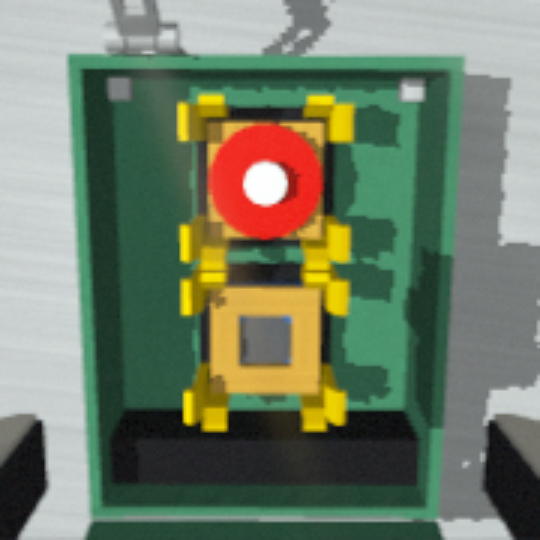

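View pics/sh2.png

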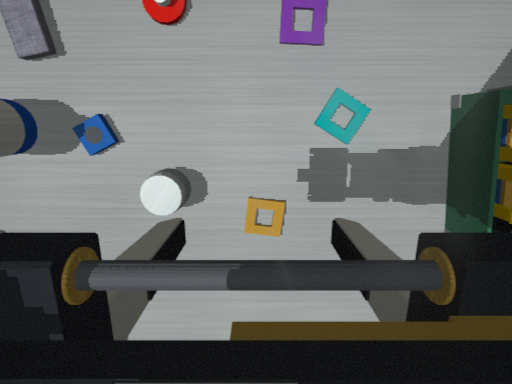

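The first shim lies flat and square. The second shim has been knocked aside and is now at pixel (265,216), so I'll measure it again before grasping.

```bash
python3 - <<'E'
from h import *
b,d=locate('brass',(.683,-.168),.006,'sh3',yaw=-.12)
a=fold(b[1]); print('yaw',a)
grasp(b[0],a,.0015,20); img('wrist','g3.png')
over(); st('over'); f=insert(.033,mf=10); img('wrist','o6.png')
E
```

```text
sh3 [ 683.7 -167.6] size 48.0 48.9 ang 83.5 px 257.0 190.0 1033
yaw -0.11299965610677054
hit False
closed t 56.6 pos [ 0.6837 -0.1676  0.0015] F [ 0.1 -0.3 -0.2] op 49.5
lifted t 57.9 pos [ 0.6831 -0.1673  0.1686] F [-0.1  0.7 -1.2] op 49.7
over t 59.2 pos [0.6396 0.1521 0.16  ] F [-0.7 -0.6 -0.4] op 49.8
above t 60.0 pos [0.6397 0.153  0.0856] F [-0.1  0.2 -0.4] op 49.7
ins False t 61.4 pos [0.6388 0.1533 0.0334] F [-2.8  0.3  4.9] op 49.6
```

View pics/o6.png

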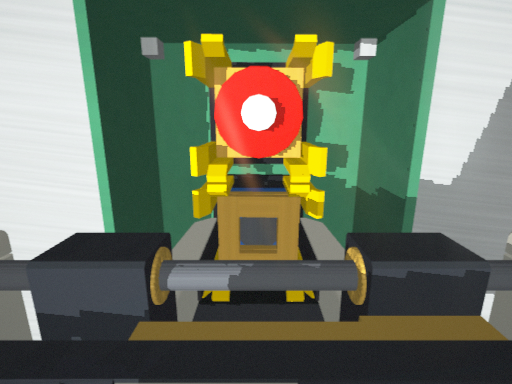

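```bash
python3 - <<'E'
from h import *
after('o7','brass')
d=img('top','t7.png');np.savez('t7.npz',**d)
b,d=locate('red',(.4265,-.281),.010,'cap1',maxd=.08)
W=cloud(d);k=masks(d)['white']&(W[...,2]>.017)&(W[...,2]<.03)&(np.hypot(W[...,0]-.4265,W[...,1]+.281)<.08);print('knob',rect_of(W,k))
E
```

```text
t 63.7 pos [0.6122 0.1502 0.2372] F [-0.3  0.8  0.2] op 93.2
(array([0.63903217, 0.15397964]), (50.3, 53.5), 7.097784519195557, np.float64(0.03645791982404162), 1067) [0.63901981 0.15335572 0.        ]
cap1 [ 422.6 -283. ] size 46.9 45.8 ang 0.2 px 256.0 187.0 829
knob (array([ 0.42321204, -0.28291443]), (15.7, 16.5), 0.7938470840454102, np.float64(0.02059005871422693), 139)
```

View pics/o7c.png

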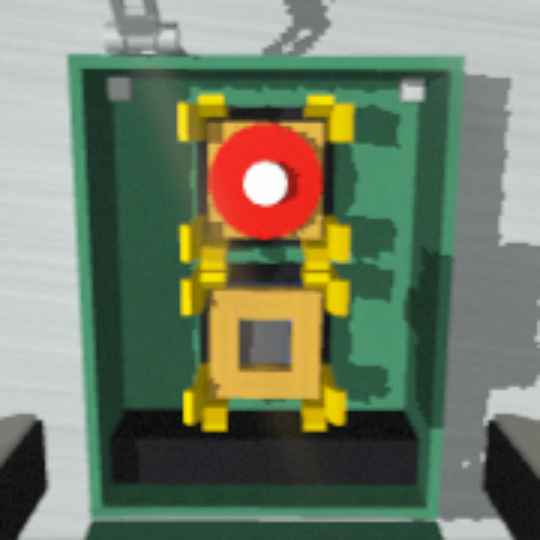

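View pics/cap1.png

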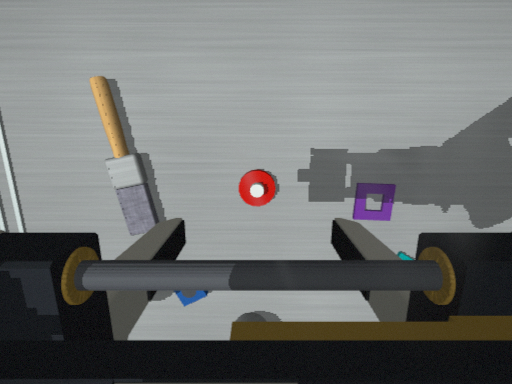

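View pics/t7.png

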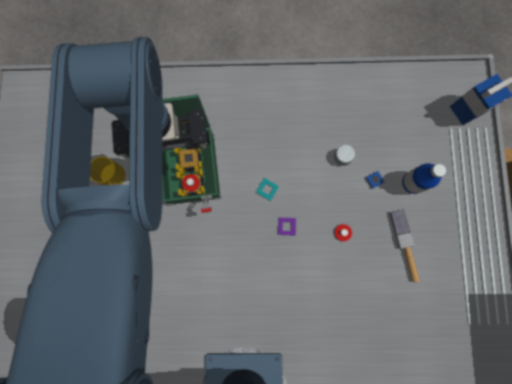

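Both shims are stacked flat with their top at 0.0365, and no brass is left on the board. I'll grasp the cap at (257,187) by its disc.

```bash
python3 - <<'E'
from h import *
grasp(np.array([.4229,-.283]),0,.003,15); img('wrist','g4.png')
over(); st('over'); f=insert(.0405,mf=10); img('wrist','o8.png')
E
```

```text
hit False
closed t 68.1 pos [ 0.4229 -0.283   0.003 ] F [-0.4 -0.6  0.6] op 48.3
lifted t 69.3 pos [ 0.4224 -0.2825  0.1691] F [ 0.7  0.4 -0.4] op 48.7
over t 71.2 pos [0.6391 0.152  0.1601] F [ 0.1  0.2 -0.5] op 48.5
above t 71.9 pos [0.6396 0.1531 0.0857] F [ 0.  -0.  -0.5] op 48.1
ins False t 73.2 pos [0.6387 0.1533 0.041 ] F [-3.5 -1.   5.3] op 48.4
```

View pics/o8.png

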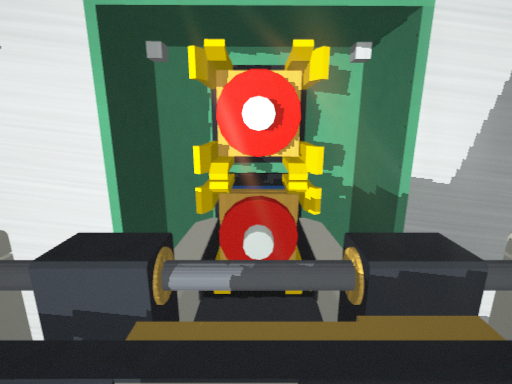

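```bash
python3 - <<'E'
from h import *
after('o9','red')
d=dict(np.load('o9.npz'));W=cloud(d);k=masks(d)['white']&(np.hypot(*(np.moveaxis(W[...,:2],-1,0)-cw(.026,0,0)[:2,None,None]))<.03)&(W[...,2]>.045);print('knob',rect_of(W,k))
E
```

```text
t 75.4 pos [0.6121 0.1502 0.2372] F [-0.5 -0.3  0.1] op 92.7
(array([0.63897583, 0.15288036]), (47.8, 47.1), 32.5659294128418, np.float64(0.046527523383469306), 835) [0.63901981 0.15335572 0.        ]
knob (array([0.63913116, 0.15269113]), (16.8, 17.2), 4.269349575042725, np.float64(0.05844105613423469), 151)
```

View pics/o9c.png

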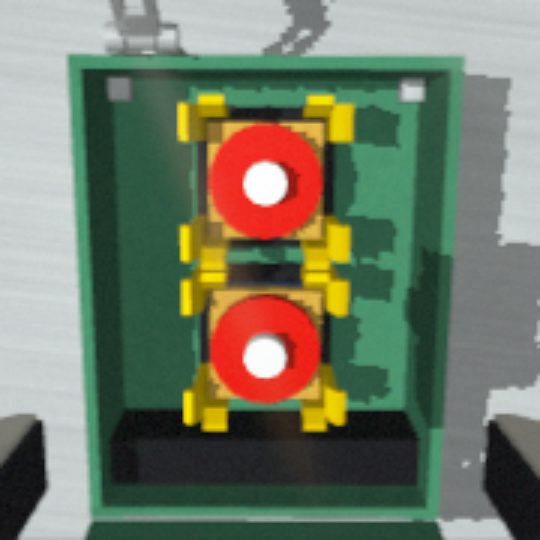

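The cap is seated knob up, centred within 1 mm. Now I'll close the lid.

```bash
cat > close.py <<'E'
from h import *
P=np.array([.4922,.1815,.069]);y0=.1187
fwd=np.array([np.cos(y0),np.sin(y0)]);R=.212;a0=.047
base=P[:2]+fwd*R*np.cos(a0);dz=P[2]-R*np.sin(a0)
def at(th,ex=0):
    a=a0+th;q=base-fwd*R*np.cos(a);return [q[0],q[1],dz+R*np.sin(a)+ex]
p=at(1.6);r.line_to([*cw(0,0,0)[:2],.33],.2)
r.move_pose([p[0],p[1],.33],down(y0))
print(r.line_to(p,.1,max_force=8));st('at')
r.close_gripper(25);st('closed')
for th in np.arange(1.5,-.01,-.1):
    if r.line_to(at(th),.12,max_force=25): st('force',th);break
    if round(th*10)%4==0: st(round(th,1))
st('end');img('scene','s10.png')
E
python3 close.py
```

```text
False
at t 77.3 pos [0.7186 0.2083 0.2718] F [ 0.2 -0.5  0.1] op 93.0
closed t 78.4 pos [0.7186 0.2077 0.2704] F [ 0.5 -2.8  0.1] op 25.4
1.2 t 79.7 pos [0.635  0.1981 0.2614] F [-2.8 -4.9  5.9] op 25.3
0.8 t 81.0 pos [0.5604 0.1896 0.2183] F [-8.7 -5.8  8. ] op 25.5
0.4 t 82.3 pos [0.5105 0.1839 0.1496] F [-5.5 -3.8 -0.3] op 25.6
-0.0 t 83.6 pos [0.4918 0.1817 0.0693] F [-4.8 -2.  -2.3] op 25.6
end t 83.6 pos [0.4918 0.1817 0.0693] F [-4.8 -2.  -2.3] op 25.6
```

View pics/s10.png

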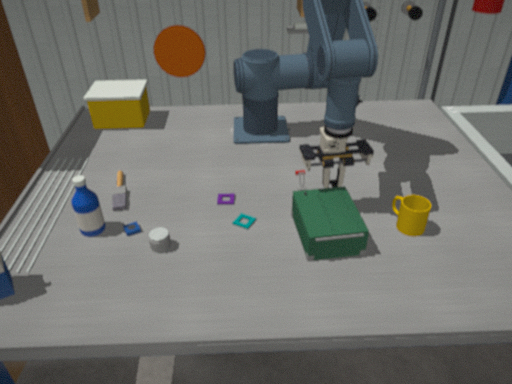

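```bash
python3 - <<'E'
from h import *
p=r.read_position();print(r.line_to([p[0],p[1],p[2]-.006],.03,max_force=12));st('press')
r.gripper_open();p=r.read_position();r.line_to([p[0],p[1],.16],.15)
r.move_pose(list(cw(-.145,-.045,.22)),down(YAW))
d=img('wrist','w11.png');np.savez('w11.npz',**d);W=cloud(d)
m=masks(d)['red']&(W[...,2]>.07)
for c in comps(m,30): print('hasp',rect_of(W,c))
print(r.place_of('wrist','hasp_pull')[:2])
for k in comps(masks(d)['green']&(W[...,2]>.05),300):print('lid',rect_of(W,k),np.nanpercentile(W[k][:,2],[5,50,95]))
st()
E
```

```text
False
press t 84.0 pos [0.4916 0.1817 0.0642] F [-5.4 -3.3 -2.7] op 25.7
hasp (array([0.47937592, 0.08908308]), (9.9, 25.0), 7.004948139190674, np.float64(0.11799265263454826), 255)
[{'centre': [261.7, 198.3], 'score': 0.57}]
lid (array([0.51448975, 0.12689706]), (95.3, 125.8), 7.068572044372559, np.float64(0.07881036873843542), 3839) [0.0603465  0.07881037 0.08018529]
lid (array([0.54505103, 0.14134506]), (204.0, 148.7), 7.265971660614014, np.float64(0.0787827630419418), 3672) [0.07769018 0.07878276 0.08078293]
t 86.5 pos [0.4738 0.0893 0.2186] F [ 1.2  0.  -0.1] op 92.8
```

View pics/w11.png

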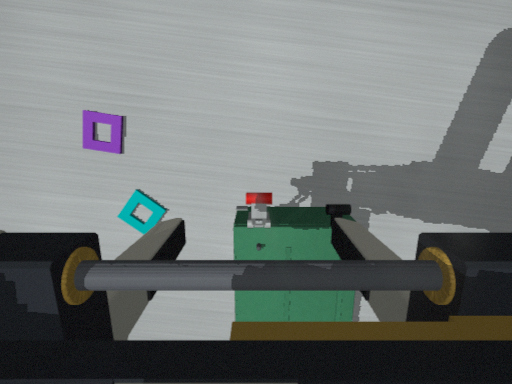

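The lid top is back at 0.0788, the same as before it was opened, so it is shut. The hasp still stands forward with its pull at (259,198). Now I'll swing it back.

```bash
python3 - <<'E'
from h import *
y0=.1187;p=np.array([.5630,.0995,.09]);fwd=np.array([np.cos(y0),np.sin(y0)]);R=.049;a0=.376
base=p[:2]-fwd*R*np.cos(a0);dz=p[2]-R*np.sin(a0)
def at(th):
    a=a0+th;q=base+fwd*R*np.cos(a);return [q[0],q[1],dz+R*np.sin(a)]
s=at(2.2);s[0]+=.001
print(s,r.line_to(s,.1,max_force=8));st('at')
r.close_gripper(12);st('closed')
for th in [2,1.8,1.6,1.4,1.2,1,.8,.6,.4,.2,0.,-.06]:
    if r.line_to(at(th),.07,max_force=15): st('force',th);break
st('end');img('wrist','w12.png')
r.gripper_open();q=r.read_position();r.line_to([q[0],q[1],.17],.15)
r.move_pose(list(cw(-.075,-.045,.26)),down(YAW))
d=img('wrist','w13.png');np.savez('w13.npz',**d);W=cloud(d)
for c in comps(masks(d)['red']&(W[...,2]>.07),30): print('hasp',rect_of(W,c))
for k in comps(masks(d)['green']&(W[...,2]>.05),300):print('lid',rect_of(W,k))
st()
E
```

```text
[np.float64(0.47766561458501505), np.float64(0.08920370576972424), np.float64(0.09826695743309471)] False
at t 87.9 pos [0.4782 0.0892 0.0989] F [0.3 0.7 0. ] op 92.8
closed t 89.0 pos [0.4776 0.0894 0.0982] F [-0.3  2.3 -0.3] op 26.0
end t 92.4 pos [0.5646 0.0995 0.0877] F [ 2.2 -1.2  5.9] op 25.9
hasp (array([0.56362274, 0.09986512]), (11.8, 26.6), 3.6852376461029053, np.float64(0.104755306530557), 207)
lid (array([0.57960132, 0.14601648]), (144.6, 148.6), 6.699095249176025, np.float64(0.0789498397150635), 10114)
lid (array([0.60938745, 0.14938011]), (192.8, 148.1), 6.697325706481934, np.float64(0.0786895071767035), 520)
t 94.8 pos [0.5433 0.0968 0.2586] F [-0.1  0.5 -0.7] op 92.9
```

View pics/w13.png

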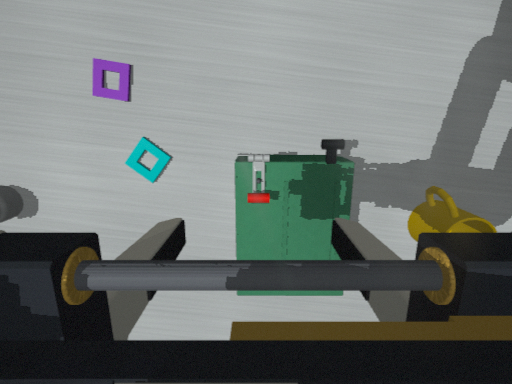

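```bash
python3 - <<'E'
from h import *
for f in ['w1','w13']:
    d=dict(np.load(f+'.npz'));W=cloud(d);m=masks(d)['green']&(abs(W[...,2]-.08)<.02);m=max(comps(m,300),key=lambda k:k.sum());P=W[cv2.erode(m.astype(np.uint8),np.ones((5,5)))>0]
    A=np.c_[P[:,:2]-CASE,np.ones(len(P))];print(f,np.linalg.lstsq(A,P[:,2],rcond=None)[0].round(4))
d=img('top','t14.png');img('scene','s14.png')
r.job_done();st('done')
E
```

```text
w1 [-0.0004  0.0015  0.0787]
w13 [-0.0032  0.0005  0.0789]
the job is handed in; nothing more can be done
the job is handed in; nothing more can be done
```

View pics/s14.png

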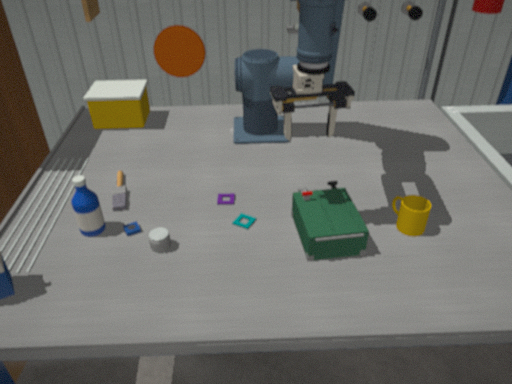

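The job is handed in at about 95 s of the 210 s allowed. The set is stacked in the back pocket (the front one holds the finished set), the lid is shut and the hasp is back over its catch. The system gives no verdict, so what follows rests on my own checks.

- **Sequence:** I swung the hasp to about 2.2 rad and opened the lid to about 1.6 rad. I then stacked the 50 mm blue block, the two brass shims that were lying out, and the red cap knob up, and closed the lid and the hasp.
- **Knocked shim:** The second shim had been knocked about 35 mm aside before I reached it. I found it again with the wrist camera and measured it again before grasping it.
- **Stack:** Before I shut the lid, the cap and knob measured within 1 mm of the pocket centre, and every layer looked flat. I could not see inside after that.
- **Lid and hasp:** The fitted lid tilt is within about 0.003 rad of its tilt at the start. The hasp pull is within about 1 mm of where it began.
- **Other items:** In the last scene picture the tin, flask, mug and brush stand where they were, and the gripper was clear of everything.
- **One odd reading:** When I pressed the lid down at the end, the fingers moved about 5 mm with almost no extra force. Either the lid was not quite shut before that, or the pads slid on the pull. The later lid height and tilt both show it fully shut.

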